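# Reset the tripped bench unit with its guarded button pair

## Task

The bench control unit has tripped. Push its clear sliding guard fully back, away from the robot, to uncover the two big reset buttons; press both buttons all the way down together, one fingertip on each and never one without the other, keep them down for two seconds and let them up; then push the guard fully home over them again. Do it all by gentle pushing, without gripping the guard, and leave the unit's other controls and everything lying about where they are.

Things in the scene. Friction and masses are not known exactly. Their poses are not given: they have to be found in the camera images.
- unit: The control unit, fixed to the bench: a dark case with a pale grey top panel 190 x 300 mm, its flat top face 75 mm above the bench. Origin: centre of the underside. x points to its rear (away from the robot, give or take 0.4 rad of yaw), y to its left, z up. Nothing fixed on the panel stands more than 42 mm above it.
- pair_middle (a point): Point midway between the tops of the two unpressed reset buttons, 89 mm above the bench, 45 mm in front of the unit's centre; it turns with the unit. The buttons lie 30 mm from it towards the unit's +y and -y.
- button_left_top (a point): Centre of the top face of the left (+y) reset button: a round black flat cap, 26 mm across, standing 14 mm proud of the panel, in a steel bezel 34 mm across and 4 mm high. 60 mm between the two buttons' centres. The point sinks with the button.
- button_right_top (a point): Centre of the top face of the right (-y) reset button, the same as the left one.
- button_left (a joint): Downward travel of the left reset button: 0 up, 0.008 m fully down. A spring: starts to move at 1.5 N, fully down at 5 N. It springs back up by itself.
- button_right (a joint): The same for the right reset button.
- guard (a joint): Travel of the guard along the unit's +x: 0 shut over the buttons (may start up to 18 mm open), 0.060 m at the rear stop. It stays where it is left; about 1.5 N of friction, more when pushed fast. It runs between two aluminium rails along x, inner sides 59 mm either side of the middle, tops 26 mm above the panel.
- guard_rib (a point): Centre of the top edge of the guard's aluminium rib; moves with the guard. The guard: a clear plate 56 (unit x) by 116 mm (unit y), 4 mm thick, its top 22 mm above the panel. The rib stands across its middle: 8 mm thick in x, 90 mm long in y, 20 mm high, top 42 mm above the panel (117 mm above the bench). Push its front or rear face. When shut the rib is straight above the line of the buttons.
- toggle (a joint): Small steel toggle lever at the left of the panel, 0 = leaning to the front, as found, swings to 0.6 rad. To be left alone.
- toggle_tip (a point): Tip of that toggle, 27 mm above the panel, 108 mm to the left of the unit's middle.
- test_button (a joint): Small black push button (16 mm across, 9 mm proud) at the right of the panel, 108 mm from the middle: 0 up, 0.005 m down. To be left alone.
- spare_knob: Loose black knob with a flange 40 mm across, 20 mm high, lying on the panel at its right, outside the rails. Origin: centre of its underside.
- screwdriver: Screwdriver with a yellow handle lying on the bench in front of the unit. Origin: its underside at mid-length.
- multimeter: Cream hand multimeter, 150 x 80 x 32 mm, lying flat beside the unit. Origin: centre of its underside.
- pot: Yellow plastic pot, 76 mm across, 85 mm high, beside the unit. Origin: centre of its underside.
- solder_reel: Bright metal reel, 52 mm across, 40 mm high, standing on its flange beside the unit. Origin: centre of its underside.
- transformer: Small transformer, 50 x 60 x 59 mm, beside the unit. Origin: centre of its underside.
- parts_tray: Open grey parts tray, 90 x 70 x 25 mm, beside the unit. Origin: centre of its underside.

How it is judged:
By the outcome, as a careful person would: the job done as asked, in the order asked, and still so for the second after the job is handed in, with the robot touching nothing.
It also fails if it takes over 48 s, if anything falls off the work surface, if the arm or the gripper's body presses on something with over 40 N, if the wrist force passes 120 N, or if a joint passes its speed limit or range.

## Robot

A 6-joint arm with a two-finger parallel gripper is mounted at the origin on the work surface. World frame = base frame: x ahead of the robot, y to its left, z up, the work surface at z = 0. Lengths are in mm, angles in rad, forces in N, time in s.
With the tool pointing down it reaches from about 275 to 725 mm from the base axis. Payload 5.6 kg.
Tool frame: the origin (TCP) lies at the very end of the fingers, on their centre line; the grasp point (between the pads) lies 19 mm behind it; z points along the fingers, x is the direction in which the jaws open and shut, and the axes are right-handed (so a half turn about z gives the same grasp; the last joint's range is limited). The gripper opens to 85 mm and grips with 20 to 120 N. Pads are 22 mm wide; open, the fingers measure 114 mm over their backs; the gripper's body (76 mm by 85 mm) begins 54 mm behind the grasp point. The pads swing forward as they close: fully open they stand 13 mm farther back than shut.
Start: joints at [-0.979, 0.255, 0.108, 0, -1.424, -0.285], TCP at [166.125, -524.305, 231.283] pointing down, gripper open.
Joint ranges: [-2.95, 2.95], [-1.21, 1.97], [-1.09, 1.5], [-2.87, 1.71], [-2.94, -0.07], [-3.05, 3.05]. Speed limits (rad/s): [2.57, 2.57, 3.14, 3.14, 3.14, 3.14].

## Interface

Orientations are given as a unit quaternion [x, y, z, w].
In Python, from rig import move_pose, move_straight, move_joints, open_jaws, grab, pause, solve_ik, observe, grab_frame, PlanningError, hand_in gives the robot as it stands. The module is installed in compiled form; this text tells all that it offers. Calls block until the motion is done:
- move_pose(position, orientation): joint-space move of the TCP to a pose.
- move_straight(position, rotation=None, speed=150): straight line of the TCP; rotation=None keeps the orientation; speed is the mean speed in mm/s.
- move_joints(angles): joint-space move.
- open_jaws() and grab(f_grip=None): open the fingers fully, or close them until they stop; f_grip is the grip in N (None keeps the last).
- pause(seconds).
- solve_ik(position, orientation): joint angles nearest the present ones, or None.
- observe(): the state.
- grab_frame(name): name is "scene" or "top" or "wrist"; returns a dict with "color" (420x560x3 uint8, blue, green, red), "z_map" (420x560 float32, mm along the optical axis (not along the pixel's ray), 0 where there is no reading), "K" (3x3 intrinsics, pixels), "extrinsics" (4x4, takes a point from camera to world coordinates); the wrist camera has in their place "mount" (4x4, takes a point from camera to tool coordinates, whose origin is the TCP and whose axes are the tool frame's). Camera axes: x right, y down, z forward; pixel columns grow to the right and rows downward; lengths in mm; the calibration is good to about 2 mm. A picture is of the moment at which its call begins: read the wrist's pose just before it.
A pose or a line that the arm cannot do raises PlanningError and nothing moves.
- hand_in(): hands the job in, once; it reports no verdict.
The state is a dict: "time": time; "joints": joint angles; "joint_vel": joint speeds; "effort": joint torques, N m; "eef_pos": TCP position; "eef_rot": TCP orientation; "wrist_force": force on the tool from outside, world axes, zero at the start; "ft_torque": the same for the moment, N m; "gripper_width": finger opening in mm.
Only numpy, scipy, OpenCV 4.12 (cv2) and the standard library are available. Lean on these libraries where they do the work, as an engineer would, in place of code of your own. Each camera call takes 0.05 s, during which the arm holds its last target. There are 200 camera calls.

## Working session

There is one attempt and no reset: what is moved stays moved. The work goes in short steps, each a Python script; the robot and the scene stay as the last script left them, time stands still between calls to the robot, and variables do not carry over. Pictures are saved under pics/ and viewed, about 8 in all and at most 12, crops included, and the job is handed in when it is done.

```bash
mkdir -p pics; ls; python3 - <<'E'
from rig import *
import cv2,numpy as np
for n in("top","scene"):
    f=grab_frame(n); cv2.imwrite(f"pics/{n}0.png",f["color"]); np.savez(f"{n}0.npz",**f)
    print(n,f["K"].round(1).tolist(),f["extrinsics"].round(3).tolist())
f=grab_frame("wrist");print(f["mount"].round(3).tolist(),f["K"].round(1).tolist())
s=observe();print(s)
E
```

```text
pics
top [[467.0, 0.0, 278.9], [0.0, 467.0, 211.4], [0.0, 0.0, 1.0]] [[-0.017, -0.993, 0.114, 478.578], [-1.0, 0.017, -0.0, 42.709], [-0.002, -0.114, -0.994, 1045.75], [0.0, 0.0, 0.0, 1.0]]
scene [[515.8, 0.0, 274.9], [0.0, 515.8, 201.4], [0.0, 0.0, 1.0]] [[-0.783, 0.467, -0.411, 1093.639], [0.622, 0.581, -0.525, 696.349], [-0.007, -0.667, -0.745, 1038.182], [0.0, 0.0, 0.0, 1.0]]
[[1.0, -0.001, 0.001, 1.062], [0.001, 0.951, 0.31, -78.925], [-0.001, -0.31, 0.951, -142.332], [0.0, 0.0, 0.0, 1.0]] [[292.3, 0.0, 276.1], [0.0, 292.3, 209.6], [0.0, 0.0, 1.0]]
{'time': 0.15, 'joints': array([-9.79390515e-01,  2.55616663e-01,  1.07335529e-01, -3.54364564e-04,
       -1.42387359e+00, -2.84554188e-01]), 'joint_vel': array([ 0.00071916, -0.00170857,  0.00626985, -0.00014935,  0.00152874,
       -0.00069738]), 'effort': array([-1.47262061e-03, -3.86943769e+01,  2.38078719e+01,  5.36664113e+00,
       -4.59837102e-03, -1.29940508e-05]), 'eef_pos': array([ 166.0570049 , -523.96693548,  230.61390005]), 'eef_rot': array([ 5.90758205e-01,  8.06848345e-01,  3.96033622e-04, -5.78952784e-04]), 'wrist_force': array([-0.45809581, -0.74934042, -0.11378913]), 'ft_torque': array([ 0.03813023,  0.01172468, -0.00610622]), 'gripper_width': 85.34178483280435}
```

View pics/top0.png

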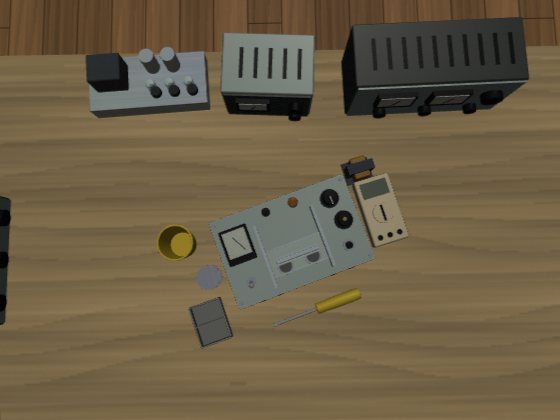

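View pics/scene0.png

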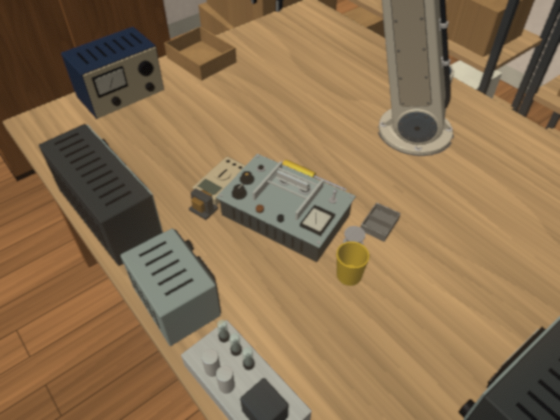

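The top view shows the unit, yawed about 0.35 rad, with panel corners near (210,222), (343,175), (374,259) and (240,307). The rails are at about (262,255) and (325,235), the rib at about (298,262), and the buttons at (286,267) and (313,257). The scene view agrees.

The fingers can only be fully open or fully shut, so pressing both buttons will have to use the forward swing of the closing fingers.

```bash
cat > h.py <<'E'
import numpy as np,cv2
from scipy.spatial.transform import Rotation as R
def cast(px,K,T,z):
    px=np.atleast_2d(px).astype(float)
    d=np.c_[(px-[K[0,2],K[1,2]])/[K[0,0],K[1,1]],np.ones(len(px))]@T[:3,:3].T
    return T[:3,3]+d*((z-T[2,3])/d[:,2])[:,None]
def cloud(f,T):
    v,u=np.mgrid[:420,:560]; K=f["K"]; z=f["z_map"]
    P=np.stack([(u-K[0,2])/K[0,0]*z,(v-K[1,2])/K[1,1]*z,z],-1)
    return P@T[:3,:3].T+T[:3,3]
def quat(yaw):  # tool down, tool x along unit -y (jaws open along unit y)
    c,s=np.cos(yaw),np.sin(yaw)
    x=np.array([s,-c,0]);z=np.array([0,0,-1.]);return R.from_matrix(np.c_[x,np.cross(z,x),z])
E
python3 - <<'E'
from h import *
f=dict(np.load("top0.npz"));T=f["extrinsics"];P=cloud(f,T)
m=((P[...,2]>66)&(P[...,2]<84)&(f["z_map"]>0)).astype(np.uint8)
m=cv2.morphologyEx(m,cv2.MORPH_CLOSE,np.ones((25,25)))
m=cv2.morphologyEx(m,cv2.MORPH_OPEN,np.ones((13,13)))
n,l,s,c=cv2.connectedComponentsWithStats(m)
i=l[240,240] or 1; print(n,s.tolist(),i)
ct=max(cv2.findContours((l==i).astype(np.uint8),0,2)[0],key=cv2.contourArea)[:,0]
W=cast(ct,f["K"],T,75)[:,:2].astype(np.float32)
r=cv2.minAreaRect(W);print(r,cv2.boxPoints(r).tolist())
print("panel z",np.median(P[...,2][l==i]))
b=cast([[286,267],[313,257]],f["K"],T,89);print("buttons approx",b,np.arctan2(*(b[0]-b[1])[:2]*[-1,1]))
print(cast([[292,202],[266,212]],f["K"],T,85))
E
python3 - <<'E'
from rig import *
s=observe();t=s["time"];grab(20);s=observe();print(s["time"]-t,s["gripper_width"],s["eef_pos"])
E
```

```text
3 [[0, 0, 560, 420, 219034], [123, 59, 56, 35, 1563], [158, 178, 213, 128, 14603]] 2
((513.080078125, 74.53349304199219), (204.86009216308594, 423.3215637207031), 15.765291213989258) [[356.9955139160156, 250.40220642089844], [472.0108642578125, -156.9951629638672], [669.1646728515625, -101.33522033691406], [554.1492919921875, 306.0621337890625]]
panel z 75.26135214496492
buttons approx [[474.00720659  30.08044788  89.        ]
 [493.29519776 -25.34679484  89.        ]] 0.33488087948279793
[[607.69572929  15.02099407  85.        ]
 [587.7607893   69.26944547  85.        ]]
0.7666999999999999 0.05563867847441585 [ 166.12139115 -524.30748085  231.27590473]
```

```bash
sed -i 's/np.array(\[s,-c,0\])/np.array([-s,c,0])/; s/unit -y/unit +y/' h.py
cat > look.py <<'E'
import sys
from rig import *; from h import *
def look(name):
    s=observe();f=grab_frame("wrist");M=np.eye(4);M[:3,:3]=R.from_quat(s["eef_rot"]).as_matrix();M[:3,3]=s["eef_pos"]
    f["T"]=M@f["mount"];np.savez(name+".npz",**f);cv2.imwrite(f"pics/{name}.png",f["color"]);return f
E
python3 - <<'E'
from look import *
move_pose([484,2,190],quat(.335).as_quat());f=look("w1");s=observe();print(s["eef_pos"],s["joints"],s["time"],s["wrist_force"])
E
```

```text
[484.06442285   1.3480562  190.04493938] [ 3.27497300e-01  1.42148327e-01 -1.39811513e-01  9.97853915e-05
 -1.28876717e+00 -1.56439298e+00] 3.1667 [ 0.48185923  0.34938852 -0.10706181]
```

View pics/w1.png

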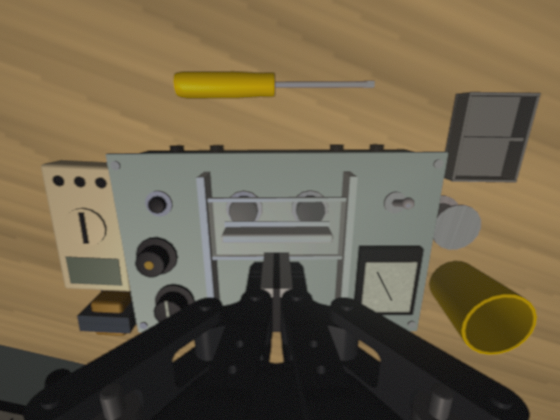

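The wrist view has image right as unit +y and image up as the front. The buttons are at about (244,207) and (311,207), the rib top spans (220–333, 235), and the rails are at x≈205 and 350. I'll zoom in for exact pixels.

```bash
python3 - <<'E'
import cv2,numpy as np
a=cv2.imread("pics/w1.png")[145:275,100:460]
a=cv2.resize(a,None,fx=2.2,fy=2.2,interpolation=cv2.INTER_CUBIC)
a=np.clip(a.astype(float)*1.6,0,255).astype(np.uint8);print(a.shape)
for x in range(100,460,20):
    cv2.putText(a,str(x),(int((x-100)*2.2),8),0,.32,(0,0,255),1);a[::4,int((x-100)*2.2)]=(0,0,255)
for y in range(150,275,10):
    cv2.putText(a,str(y),(0,int((y-145)*2.2)),0,.32,(0,0,255),1);a[int((y-145)*2.2),::8]=(0,0,255)
cv2.imwrite("pics/w1c.png",a)
E
```

```text
(286, 792, 3)
```

View pics/w1c.png

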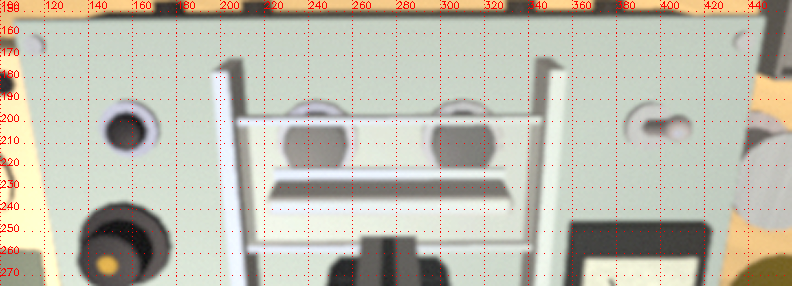

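```bash
python3 - <<'E'
from h import *
f=dict(np.load("w1.npz"));K,T=f["K"],f["T"]
def c(n,px,z): p=cast(px,K,T,z)[:,:2];print(n,p.round(1).tolist(),"len",np.linalg.norm(p[0]-p[-1]).round(1),"ang",np.arctan2(*((p[-1]-p[0])*[-1,1])).round(4));return p
c("front edge",[[112,154],[444,152.5]],75)
c("screws",[[118,165],[437,164]],75)
c("caps",[[243.5,209],[310.5,209]],89)
c("rail front in top",[[208.5,174],[347.5,174]],101)
a=c("railR outer?",[[197,177],[205,262]],101);b=c("railL",[[357,177],[350,262]],101)
a=c("railR inner top",[[203,177],[211.5,262]],101);b=c("railL inner top",[[349,177],[341,262]],101)
c("rib top front",[[222,235],[331,235]],117);c("rib top rear",[[221.5,242],[332.5,242]],117)
c("rib base front",[[226,227],[328,227]],97);c("guard front",[[208,199.5],[346,199.5]],97)
c("guard rear",[[212,258],[341,256]],97)
c("test/toggle base",[[157.5,204.5],[398,204]],75)
E
```

```text
front edge [[487.0, -147.7], [391.1, 125.3]] len 289.4 ang 0.3377
screws [[494.9, -141.1], [402.0, 124.5]] len 281.4 ang 0.3363
caps [[492.9, -24.5], [473.7, 31.0]] len 58.6 ang 0.333
rail front in top [[469.7, -59.6], [433.3, 45.6]] len 111.3 ang 0.3331
railR outer? [[475.1, -67.7], [547.0, -42.1]] len 76.3 ang -1.2286
railL [[433.1, 53.8], [505.1, 79.1]] len 76.3 ang -1.2328
railR inner top [[473.5, -63.1], [545.1, -36.6]] len 76.3 ang -1.2164
railL inner top [[435.2, 47.7], [507.7, 71.6]] len 76.3 ang -1.2529
rib top front [[509.7, -34.1], [481.3, 48.0]] len 87.0 ang 0.3329
rib top rear [[515.7, -32.9], [486.5, 51.5]] len 89.3 ang 0.3329
rib base front [[510.7, -33.9], [481.9, 49.4]] len 88.1 ang 0.333
guard front [[491.8, -55.0], [454.1, 54.3]] len 115.6 ang 0.3331
guard rear [[543.4, -37.5], [503.9, 70.9]] len 115.4 ang 0.3501
test/toggle base [[519.4, -100.6], [446.6, 108.5]] len 221.5 ang 0.3352
```

```bash
cat >> look.py <<'E'
YAW=.334; ex=np.array([np.cos(YAW),np.sin(YAW)]); ey=np.array([-ex[1],ex[0]]); Q=quat(YAW).as_quat()
def W(a,b,z): return np.r_[a*ex+b*ey,z]
def loc():
    s=observe();p=s["eef_pos"];F=s["wrist_force"];return np.round([p[:2]@ex,p[:2]@ey,p[2],F[:2]@ex,F[:2]@ey,F[2],s["time"]],2)
E
python3 - <<'E'
from look import *
B=-155.5
move_straight(W(452,B,130),Q,speed=150)
move_straight(W(452,B,105),speed=80);F0=loc();print(F0)
move_straight(W(498,B,105),speed=40);print(loc())
x=498
while x<512:
    x+=1;move_straight(W(x,B,105),speed=25);l=loc();print(l)
    if l[3]-F0[3]<-6: break
E
```

```text
[ 4.5239e+02 -1.5564e+02  1.0556e+02  1.0000e-02 -5.0000e-01  5.0000e-02
  4.1800e+00]
[ 4.9824e+02 -1.5556e+02  1.0511e+02 -4.4000e-01  1.3000e-01 -6.1000e-01
  5.4800e+00]
[ 4.9890e+02 -1.5556e+02  1.0508e+02 -1.5100e+00  5.5000e-01  2.6000e-01
  5.7200e+00]
[ 5.0002e+02 -1.5554e+02  1.0502e+02 -1.3100e+00  1.7000e-01  1.4600e+00
  5.9800e+00]
[ 5.0112e+02 -1.5552e+02  1.0501e+02 -1.5900e+00  1.2000e-01  9.7000e-01
  6.2200e+00]
[ 5.0213e+02 -1.5551e+02  1.0500e+02 -5.6000e-01  6.0000e-01  1.1000e-01
  6.4800e+00]
[ 5.0310e+02 -1.5551e+02  1.0499e+02 -1.4300e+00 -4.5000e-01  6.8000e-01
  6.7200e+00]
[ 5.041e+02 -1.555e+02  1.050e+02 -1.290e+00 -2.100e-01  3.300e-01
  6.980e+00]
[ 5.0509e+02 -1.5551e+02  1.0500e+02 -7.8000e-01 -3.1000e-01  8.9000e-01
  7.2200e+00]
[ 505.2  -155.51  104.91   -5.66   -0.8     2.47    7.48]
[ 5.0521e+02 -1.5553e+02  1.0480e+02 -7.9500e+00  4.8000e-01  4.1600e+00
  7.7200e+00]
```

```bash
python3 - <<'E'
from look import *
B=-155.5
move_straight(W(500,B,105),speed=60);move_straight(W(470,B,150),speed=150)
open_jaws();move_straight(W(460,B,140),Q,speed=100);print(loc(),observe()["gripper_width"])
f=look("w2")
a=f["color"][60:360,90:470];cv2.imwrite("pics/w2c.png",np.clip(cv2.resize(a,None,fx=2,fy=2,interpolation=cv2.INTER_CUBIC)*1.4,0,255).astype(np.uint8))
E
```

```text
[ 4.5968e+02 -1.5554e+02  1.3995e+02  1.0000e+00 -5.0000e-01  3.6000e-01
  9.5700e+00] 85.7435742713362
```

View pics/w2c.png

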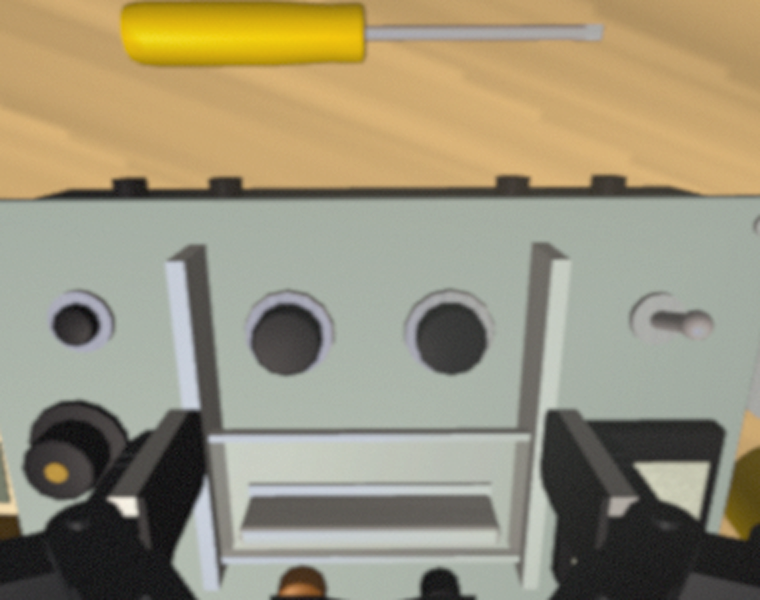

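The guard is now back. The caps are clear at about (233,230) and (316,230) full-frame, and the toggle, test button and spare knob look undisturbed.

```bash
python3 - <<'E'
from look import *
f=dict(np.load("w2.npz"));K,T=f["K"],f["T"]
g=cv2.cvtColor(f["color"],6);m=np.zeros_like(g);m[195:255,205:345]=g[195:255,205:345]<60
n,l,s,c=cv2.connectedComponentsWithStats(m)
P=[]
for i in range(1,n):
    if s[i,4]>300:
        p=cast(c[i],K,T,89)[0,:2];P.append(p);print(s[i].tolist(),c[i],"unit",p@ex,p@ey)
if len(P)==2:d=P[1]-P[0];print(np.linalg.norm(d),np.arctan2(-d[0],d[1]),sum(P)/2@ex,sum(P)/2@ey)
F=lambda x,y:(90+x/2,60+y/2)
def q(n,a,b,z):
    p=cast([F(*a),F(*b)],K,T,z)[:,:2];print(n,(p@ex).round(1),(p@ey).round(1))
q("rail inner top",(189,258),(207,415),101);q("railL inner top",(548,258),(540,400),101)
z=observe()["eef_pos"][2]+13
q("finger tips inner front",(200,410),(550,410),z);q("finger outer front",(172,410),(575,410),z)
q("finger tips rear inner",(139,515),(613,515),z)
E
```

```text
[216, 212, 35, 35, 937] [233.18783351 229.01921025] unit 458.2364346742189 -184.84531661445928
[299, 212, 34, 35, 935] [315.18823529 228.70802139] unit 458.06255036376734 -126.55519162216572
58.29038434742583 0.33698307465785743 458.14949251899316 -155.7002541183125
rail inner top [426.  482.2] [-212.7 -212. ]
railL inner top [426.1 476.6] [-98.2 -96.4]
finger tips inner front [451.6 451.7] [-197.  -110.4]
finger outer front [451.6 451.7] [-203.9 -104.2]
finger tips rear inner [482.6 482.8] [-215.9  -90.9]
```

```bash
python3 - <<'E'
from look import *
for n,u0,u1,v0,v1,zt in(("w1",262,292,252,300,190.04),("w2",155,192,262,315,139.95),("w2",362,405,262,315,139.95)):
    f=dict(np.load(n+".npz"));P=cloud(f,f["T"])[v0:v1,u0:u1].reshape(-1,3);P=P[(P[:,2]>zt-8)&(P[:,2]<zt+40)]
    y=P[:,:2]@ey+155.55;x=P[:,:2]@ex
    print(n,len(P),"z-TCP pct",np.percentile(P[:,2]-zt,[0,2,10,50]).round(1),"lat",np.percentile(y,[1,50,99]).round(1),"x",np.percentile(x,[1,99]).round(1))
    q=P[P[:,2]<np.percentile(P[:,2],15)];print("  lowest lat",np.percentile(q[:,:2]@ey+155.55,[2,98]).round(1))
E
python3 - <<'E'
from look import *
B=-155.5
move_straight(W(459.2,B,105),Q,speed=100);print(loc())
move_straight(W(459.2,B,83),speed=30);print(loc())
f=look("w3");cv2.imwrite("pics/w3c.png",np.clip(cv2.resize(f["color"][130:380,100:460],None,fx=2.2,fy=2.2,interpolation=cv2.INTER_CUBIC)*1.5,0,255).astype(np.uint8))
E
```

```text
w1 1219 z-TCP pct [ 1.8  4.2  8.2 25.1] lat [-7.1 -0.8  6.1] x [446.7 452.4]
  lowest lat [-7.4  6.3]
w2 1235 z-TCP pct [12.2 15.  18.4 27.6] lat [-53.7 -41.6 -41. ] x [448.7 470.3]
  lowest lat [-47.5 -41. ]
w2 1313 z-TCP pct [12.7 15.4 18.8 28.2] lat [43.6 44.2 57. ] x [448.8 470.3]
  lowest lat [43.8 53.9]
[ 4.5962e+02 -1.5567e+02  1.0539e+02  1.0000e-02 -4.2000e-01  3.3000e-01
  1.0120e+01]
[ 4.5937e+02 -1.5553e+02  8.3150e+01 -0.0000e+00  3.9000e-01 -1.8000e-01
  1.1010e+01]
```

View pics/w3c.png

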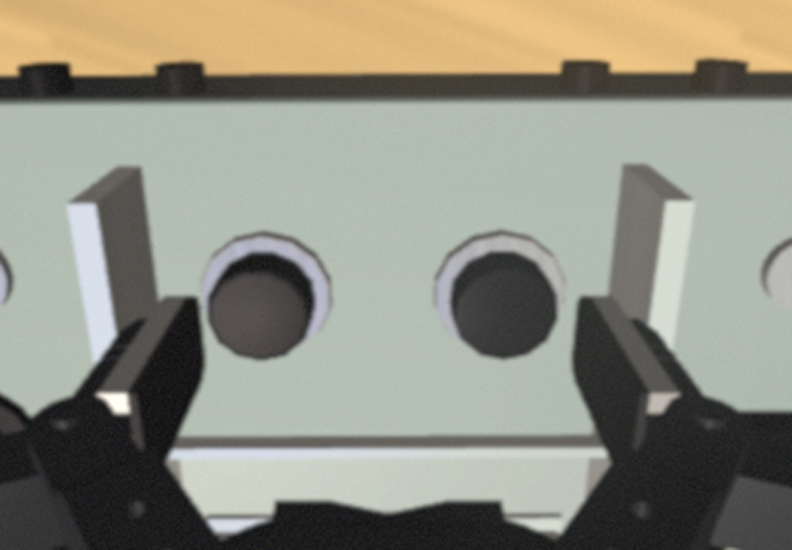

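```bash
python3 - <<'E'
from look import *
f=dict(np.load("w3.npz"));K,T=f["K"],f["T"]
def q(n,a,z):
    p=cast([(100+x/2.2,130+y/2.2) for x,y in a],K,T,z)[:,:2];print(n,(p@ex).round(1),(p@ey+155.5).round(1))
q("caps",[(260,306),(505,305)],89);q("tips front inner",[(198,297),(580,297)],96);q("tips front outer",[(165,297),(608,297)],96)
q("rail top inner ft",[(97,203),(665,200)],101);q("rail bottom front inner",[(141,167),(624,165)],75)
P=cloud(f,f["T"]);g=f["z_map"]
for u,v in((218,269),(330,269)): p=P[v-4:v+5,u-4:u+5].reshape(-1,3).mean(0);print("cap depth pt",p.round(1),p[:2]@ex,p[:2]@ey+155.5)
for n,u0,u1,v0,v1 in(("R",172,192,262,300),("L",362,385,262,300)):
    p=P[v0:v1,u0:u1].reshape(-1,3);p=p[(p[:,2]>90)&(p[:,2]<120)];print(n,np.percentile(p[:,2],[1,5]).round(1),np.percentile(p[:,:2]@ex,[1,50]).round(1))
E
```

```text
caps [457.8 457.6] [-29.4  29.2]
tips front inner [451.6 451.7] [-41.6  44.6]
tips front outer [451.6 451.7] [-49.1  50.9]
rail top inner ft [427.  426.5] [-58.8  58.4]
rail bottom front inner [427.4 427. ] [-59.2  59.1]
cap depth pt [493.4 -24.7  88.5] 458.0577661825974 -29.55449490210586
cap depth pt [474.   31.1  88.7] 458.02614852012596 29.52764124722468
R [97.  98.6] [448.5 452.3]
L [96.6 98.8] [448.4 451.6]
```

```bash
python3 - <<'E'
from look import *
move_straight(W(458.2,-156.7,83),Q,speed=30);print(loc())
move_straight(W(458.2,-156.7,77),speed=20);pause(.2);print(loc())
grab(20);print(loc(),observe()["gripper_width"])
f=look("w4");s=grab_frame("scene");cv2.imwrite("pics/s4.png",s["color"])
cv2.imwrite("pics/w4c.png",np.clip(cv2.resize(f["color"][130:380,100:460],None,fx=2.2,fy=2.2,interpolation=cv2.INTER_CUBIC)*1.5,0,255).astype(np.uint8))
for i in range(2): pause(.5);print(loc(),observe()["gripper_width"])
P=cloud(f,f["T"])
E
```

```text
[ 4.5819e+02 -1.5677e+02  8.3140e+01 -6.0000e-02  1.0800e+00 -6.3000e-01
  1.1310e+01]
[ 4.5825e+02 -1.5671e+02  7.7080e+01  4.5000e-01  6.8000e-01  3.3000e-01
  1.1960e+01]
[ 4.5778e+02 -1.5659e+02  7.6600e+01  1.1000e-01 -4.0000e-02  7.1000e-01
  1.2720e+01] -0.14601766770240718
[ 4.5821e+02 -1.5671e+02  7.7010e+01 -6.4000e-01 -9.3000e-01 -1.1000e-01
  1.3320e+01] 0.21193354567496947
[ 4.5820e+02 -1.5669e+02  7.6990e+01 -4.0000e-01  6.5000e-01  1.2400e+00
  1.3820e+01] 0.03955352286158035
```

View pics/w4c.png

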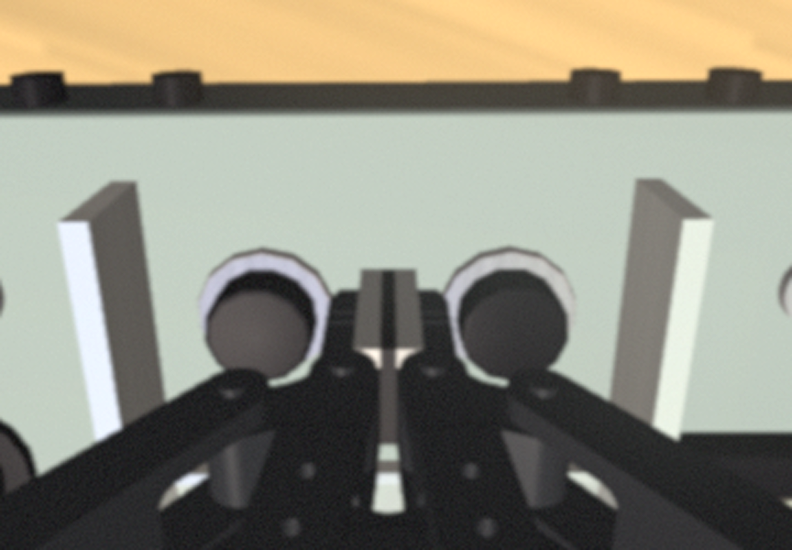

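The fingers swept right across the caps without stalling, because the arm is compliant in z, and they now stand shut between the two buttons. First I'll calibrate z with a light touch on the panel. Then I'll spread the fingers outward so that each fingertip braces on its cap, and move down from there.

```bash
cat >> look.py <<'E'
def caps(n):
    f=look(n);P=cloud(f,f["T"]);out=[]
    g=cv2.cvtColor(f["color"],6)
    for b in(-1,1):
        C=W(458,-155.6+b*30,0)[:2];m=(np.hypot(P[...,0]-C[0],P[...,1]-C[1])<9)&(P[...,2]>70)&(P[...,2]<100)
        out.append((int(m.sum()),np.round(np.percentile(P[m][:,2],[10,50,90]),1).tolist()))
    return out
E
python3 - <<'E'
from look import *
x,y=458.2,-156.7
print(caps("w5"))
for z in(75.5,74.5,73.5):
    move_straight(W(x,y,z),speed=20);l=loc();print(l)
    if l[5]>8: break
move_straight(W(x,y,87.5),speed=30);print(loc(),caps("w6"))
E
```

```text
[(862, [87.8, 88.6, 89.3]), (873, [87.9, 88.7, 89.4])]
[ 4.5809e+02 -1.5668e+02  7.5360e+01 -1.3000e-01 -5.6000e-01 -1.1600e+00
  1.4120e+01]
[ 458.3  -156.76   75.1    -1.33    0.99    4.01   14.38]
[ 458.32 -156.78   75.06   -4.76    2.26   13.28   14.62]
[ 4.5814e+02 -1.5669e+02  8.7410e+01 -5.4000e-01  4.9000e-01  3.7000e-01
  1.5240e+01] [(765, [88.0, 88.7, 89.4]), (767, [88.0, 88.7, 89.3])]
```

```bash
python3 - <<'E'
from look import *
try: open_jaws()
except Exception as e: print(repr(e))
print(loc(),observe()["gripper_width"]);print(caps("w7"))
f=dict(np.load("w7.npz"))
cv2.imwrite("pics/w7c.png",np.clip(cv2.resize(f["color"][130:380,100:460],None,fx=2.2,fy=2.2,interpolation=cv2.INTER_CUBIC)*1.5,0,255).astype(np.uint8))
E
```

```text
[ 458.03 -156.97   87.21    0.76   -2.09   -2.7    15.63] 23.416566163155654
[(569, [87.9, 88.7, 89.4]), (571, [88.0, 88.8, 89.5])]
```

View pics/w7c.png

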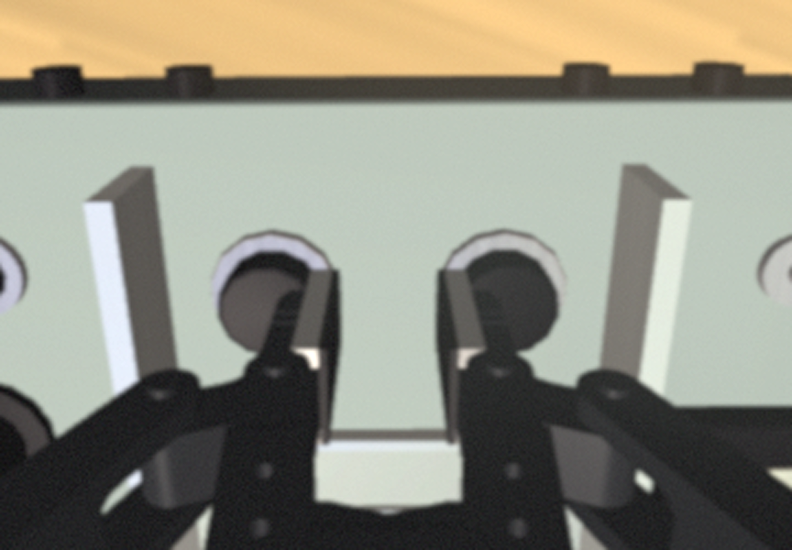

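The fingers have stalled at 23.4 mm, one fingertip on each cap, with both caps still up. Next I'll move down while monitoring.

```bash
python3 - <<'E'
from look import *
x,y=458.2,-156.8
for z in(85,82,80,78.5,77.5,76.8):
    move_straight(W(x,y,z),speed=30);l=loc();print(z,l[2:6],l[6],round(observe()["gripper_width"],1))
    if l[5]>28: break
c=caps("w8");print(c,loc()[6])
E
```

```text
85 [85.41 -1.66 -1.45  3.96] 15.93 23.4
82 [82.55 -3.3  -1.06  5.94] 16.18 23.7
80 [80.78 -2.66 -0.76  7.55] 16.43 23.9
78.5 [79.42 -4.09 -1.15  8.25] 16.68 23.5
77.5 [78.98 -6.46 -0.55 13.06] 16.93 23.5
76.8 [78.93 -7.8   1.06 18.07] 17.18 23.7
[(617, [80.0, 80.8, 82.1]), (608, [80.1, 80.9, 82.0])] 17.23
```

```bash
python3 - <<'E'
from look import *
x,y=458.2,-156.8
pause(2.3);print(loc(),caps("w9"))
move_straight(W(x,y,86.6),speed=40);print(loc(),caps("w10"))
grab(20);print(loc(),observe()["gripper_width"],caps("w11"))
move_straight(W(x,y,112),speed=80)
move_straight(W(x,y,150),speed=150)
f=look("w12");print(loc())
E
```

```text
[ 458.22 -157.08   78.95   -8.3     1.33   17.93   19.53] [(614, [80.1, 80.8, 82.2]), (610, [80.1, 80.9, 81.9])]
[ 458.1  -156.98   86.62   -1.81   -3.18    2.26   19.98] [(567, [87.5, 88.2, 89.0]), (568, [87.6, 88.4, 89.1])]
[ 458.11 -156.95   86.53   -2.81   -3.28    3.58   20.24] 23.996282582836972 [(560, [87.4, 88.1, 89.0]), (568, [87.5, 88.3, 89.1])]
[ 4.5773e+02 -1.5646e+02  1.4917e+02 -9.4000e-01 -6.0000e-02 -9.3000e-01
  2.1210e+01]
```

```bash
python3 - <<'E'
from look import *
w=observe()["gripper_width"];print(w,caps("w13"))
if w>2: grab(20);print(observe()["gripper_width"])
B=-155.8
move_straight(W(541,B,140),Q,speed=150)
move_straight(W(541,B,105.5),speed=80);F0=loc();print(F0)
move_straight(W(482,B,105.5),speed=40);print(loc())
x=482
while x>468:
    x-=1;move_straight(W(x,B,105.5),speed=25);l=loc()
    if l[3]-F0[3]>7: break
print(x,l)
move_straight(W(484,B,105.5),speed=60);move_straight(W(490,B,150),speed=150);move_straight(W(455,B,190),speed=150)
f=look("w14");print(loc())
a=f["color"][80:400,80:480];cv2.imwrite("pics/w14c.png",np.clip(cv2.resize(a,None,fx=1.8,fy=1.8,interpolation=cv2.INTER_CUBIC)*1.4,0,255).astype(np.uint8))
E
```

```text
-0.017162531196120073 [(432, [87.7, 88.6, 89.4]), (427, [87.9, 88.7, 89.5])]
[ 5.4103e+02 -1.5592e+02  1.0585e+02  1.6000e-01 -3.7000e-01 -3.1000e-01
  2.2550e+01]
[ 4.8192e+02 -1.5565e+02  1.0532e+02  4.6000e-01 -4.0000e-01  1.5600e+00
  2.4180e+01]
473 [ 474.97 -155.75  105.8     8.02   -0.72   -5.48   26.42]
[ 4.5475e+02 -1.5561e+02  1.8899e+02 -2.8000e-01  6.4000e-01 -5.7000e-01
  2.7770e+01]
```

View pics/w14c.png

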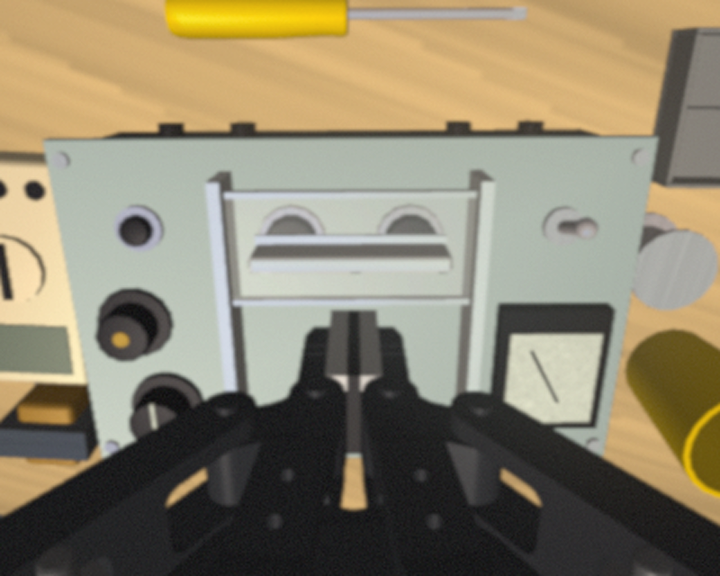

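```bash
python3 -c "
from rig import *
print(observe()['time']);print(hand_in())"
```

```text
27.7667
the job is handed in; nothing more can be done
None
```

The job is done and handed in at 27.8 s: the guard was pushed back, both buttons were pressed and held, and the guard was pushed home again. One thing went off plan: an unintended first sweep over the buttons, described below.

- **Guard:** With the fingers shut, I pushed the rib back until I felt the rear stop. After the press I pushed it home to the front stop. The two contact positions put the travel at 60.2 mm, against the stated 60 mm, and the last wrist picture shows the guard shut over the buttons.
- **Press:** I spread the fingers between the two caps so one fingertip braced on the inner side of each, then moved straight down. Both cap tops fell together by depth, from 88.7 to about 80.8 mm. That is about 7.9 mm of the 8 mm, with the fingertips at a hard stop (79 mm). I held them down about 2.4 s and let them up together; both read up again afterwards (88.6 and 88.7 mm).
- **What did not go as planned:** My first attempt was to press by closing the fingers over the caps. They swept across both caps without stalling, so the buttons were probably pushed down briefly, before the proper press. By symmetry both should have moved together, but I did not measure this.
- **Side contact:** In the press that counted, the fingertips dragged the caps down by friction on their sides rather than pushing on the top faces.
- **Everything else:** The toggle, test button, spare knob and nearby loose items looked undisturbed in the last picture; I did not measure them. The highest wrist force I read was about 20 N, sampled between moves, so the first sweep's peak was not recorded.

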